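Stand a support rod in its socket and hold the clamp bolt against the nut driver

TASK

Take the support rod out of the slanted holder, stand it upright and fully down in the blue socket of the stand foot, and let go of it. Then reach down into the narrow gap between the two steel flanges of the foot, grip the brass hex bolt head hidden there, which the running nut driver is slowly turning, and keep it from turning. Finish while still gripping the head so that it stands still, and leave the bottle, tip box and jar where they are.

Things in the scene. Friction and masses are not known exactly. Their poses are not given: they have to be found in the camera images.
- rod_mid (a point): Centre (half-way up and on the axis) of the loose aluminium support rod: 14 mm diameter, 180 mm long, about 0.09 kg, z along the rod towards its upper end. It starts foot-down in the holder, 50 mm deep, leaning about 20 degrees from vertical.
- holder: Fixed slanted rod holder: grey base plate 120 x 90 x 12 mm with a white block 45 x 45 x 65 mm that has a 16 mm hole, 50 mm deep. Origin on the bench 30 mm to the -x side of the plate centre, z up; the foot of the rod starts at about x +55 mm, y 0. Hole and rod lean about 20 degrees from vertical towards the holder's own -x; the block's highest edge is about 87 mm above the bench.
- foot: Fixed support-stand foot; x across its channel, y along it, z up, origin on the bench. Base plate 10 mm thick, x -118 to +48, y -145 to +145 mm. Two upright steel flanges 8 mm thick, y -140 to +30 mm, tops 78 mm above the bench; the gap between them, x -25 to +25 mm, is open above and at both ends. Orange nut driver outside the front flange: x -62 to -117, y -70 mm, 76 mm high.
- socket_mouth (a point): Centre of the socket's mouth, on the top of the blue block (50 x 50 mm, top 55 mm above the bench) of the foot at foot x 0, y +90 mm; axes as the foot's. Vertical hole of 16 mm diameter, 40 mm deep, chamfered by 3 mm. A fully seated rod has its centre 50 mm above this point.
- bolt_head (a point): Centre of the brass hex bolt head, midway between the flanges at foot x 0, y -70 mm, 50 mm above the bench; axes as the foot's (they do not turn with it). Bolt axis level, along foot x. Head 28 mm across flats, 32 mm across corners, 18 mm long; an 18 mm shank leads to the front flange. The gap is free for 70 mm on its -y and 100 mm on its +y side: room for fingers from above closing along foot y.
- bolt (a joint): Angle of the bolt about foot x (rad). The nut driver turns it on steadily at about 0.3 rad/s with about 0.15 N m while nothing holds it; it does not come back. At multiples of 60 degrees two flats face +y and -y. Jaws may close on it at any angle: it gives way and its flats settle against them.
- bottle: Bystander: bottle 60 mm diameter, 120 mm tall with a blue cap, loose; origin under its centre.
- tip_box: Bystander: blue pipette-tip box 85 x 120 mm, 54 mm tall, loose; origin under its centre.
- jar: Bystander: jar 68 mm diameter, 80 mm tall with a white lid, loose; origin under its centre.

How it is judged:
By the outcome, as a careful person would: the job done as asked, in the order asked, and still so for the second after the job is handed in, while the arm keeps its last pose, push and grip.
It also fails if it takes over 51 s, if anything falls off the work surface, if the arm or the gripper's body presses on something with over 40 N, if the wrist force passes 120 N, or if a joint passes its speed limit or range.

ROBOT

A 6-joint arm with a two-finger parallel gripper is mounted at the origin on the work surface. World frame = base frame: x ahead of the robot, y to its left, z up, the work surface at z = 0. Lengths are in mm, angles in degrees, forces in N, time in s.
With the tool pointing down it reaches from about 300 to 750 mm from the base axis. Payload 8.5 kg.
Tool frame: the origin (TCP) lies between the finger pads; the fingertips stand 22 mm ahead of it and the grasp point (between the pads) lies 3 mm ahead of it; z points along the fingers, x is the direction in which the jaws open and shut, and the axes are right-handed (so a half turn about z gives the same grasp; the last joint's range is limited). The gripper opens to 85 mm and grips with 20 to 120 N. Pads are 22 mm wide; open, the fingers measure 114 mm over their backs; the gripper's body (76 mm by 85 mm) begins 54 mm behind the grasp point. The pads swing forward as they close: fully open they stand 13 mm farther back than shut.
Start: joints at [51.377, 21.807, 74.336, -0, 83.858, -12.336], TCP at [243.569, 493.107, 253.322] pointing down, gripper open.
Joint ranges: [-178.18, 178.18], [-50.72, 133.34], [12.68, 142.11], [-81.47, 261.47], [9.98, 163.14], [-165.26, 165.26]. Speed limits (degrees/s): [136.94, 136.94, 180, 180, 180, 180].

INTERFACE

Orientations are given as [roll, pitch, yaw] about the fixed x, y, z axes, in that order (R = Rz(yaw) Ry(pitch) Rx(roll)).
In Python, from workcell import bot gives the robot as it stands.
- The arm moves only by the shell command python3 -m handwheel 'ROWS' [FORCE]. ROWS is JSON, a list of rows, each a list of 3 entries, a list of its own where there are three numbers: the opening, from 0 (shut) to 1 (fully open), then the shift along the tool's x, y, z in mm, then the turn, a rotation vector about the tool's x, y, z in rad. A call has 1 to 8 rows; each row is the pose to reach, as a shift and turn from the pose commanded when the call began, along the tool's axes at that moment; what a row does not reach only later rows make up. A row lasts 1/8 s, in which the tool goes at most 62.5 mm and 10.7 degrees, less where a joint would pass 70% of its speed; a pose out of reach is approached as far as the arm can. A call with a gripper value outside its range is refused whole. The fingers move at their own pace and stop on an object; FORCE is the grip in N (left out, the last holds). Time passes only in rows, so rows that repeat a pose let the fingers close. It gives the time, the measured TCP pose, the force and the opening at its end, in the units of the state.
- bot.state(): the state, without advancing time (a new reading comes with each control period).
- bot.snapshot(name): name is "scene" or "top" or "wrist"; returns (picture, depth): 420x560x3 uint8, red, green, blue; 420x560 float32, mm along the optical axis (not along the pixel's ray), 0 where there is no reading.
- bot.camera_model(name): a dict with "fx", "fy", "cx", "cy" (pixels), "R" (3x3) and "t" (3): a world point X has camera coordinates R X + t; the wrist camera has in their place "mount" (4x4, takes a point from camera to tool coordinates, whose origin is the TCP and whose axes are the tool frame's). Camera axes: x right, y down, z forward; pixel columns grow to the right and rows downward; lengths in mm; the calibration is good to about 2 mm. The wrist camera is an equidistant fisheye: a pixel r from the principal point sees the ray r / f radians off the axis. A picture is of the moment at which its call begins: read the wrist's pose just before it. camera_model takes no time and is no camera call.
- bot.hand_in(): hands the job in, once; it reports no verdict.
The state is a dict: "time": time; "joints": joint angles; "qvel": joint speeds; "tau": joint torques, N m; "tcp_pos": TCP position; "tcp_rot": TCP orientation; "ft_force": force on the tool from outside, world axes, zero at the start; "wrist_torque": the same for the moment, N m; "width": finger opening in mm.
Only numpy, scipy, OpenCV 4.12 (cv2) and the standard library are available. Lean on these libraries where they do the work, as an engineer would, in place of code of your own. Each camera call takes 0.05 s, during which the arm holds its last target. There are 200 camera calls.

## Working session

There is one attempt and no reset: what is moved stays moved. The work goes in short steps, Python scripts to look and compute and a shell command to move; the robot and the scene stay as the last step left them, time stands still between calls to the robot, and variables do not carry over. Pictures are saved under pics/ and viewed, about 8 in all and at most 12, crops included, and the job is handed in when it is done.

```bash
ls; mkdir -p pics; python3 - <<'E'
from workcell import bot
import cv2,numpy as np
print(bot.state())
for n in("scene","top"):
    p,d=bot.snapshot(n); cv2.imwrite(f"pics/{n}0.png",p[:,:,::-1]); np.savez(f"{n}0.npz",p=p,d=d); print(n,bot.camera_model(n))
print(bot.camera_model("wrist"))
E
python3 -c "
import cv2,numpy as np
"
```

```text
pics
{'time': 0.0, 'joints': array([ 5.13774438e+01,  2.18402908e+01,  7.43858114e+01, -2.19101103e-04,
        8.38569226e+01, -1.23355369e+01]), 'qvel': array([ 0.02672151, -0.00757687,  0.02470439, -0.06232488, -0.13721904,
       -0.00599317]), 'tau': array([ 1.48083749e-03, -4.48461127e+01, -2.31276387e+01, -6.62011757e-05,
        4.73273991e-03,  3.87515274e-05]), 'tcp_pos': array([243.40899934, 492.9104821 , 252.71207856]), 'tcp_rot': array([-1.79982476e+02,  8.11545279e-02,  6.37130167e+01]), 'ft_force': array([ 0.0412382 , -0.28556637,  0.44633656]), 'wrist_torque': array([-0.03349925,  0.03336403,  0.03729225]), 'width': 85.13360205129125}
scene {'fx': 499.9233410262238, 'fy': 499.9233410262238, 'cx': 284.858225672661, 'cy': 201.76280443648648, 'R': array([[-0.84571049,  0.5332058 , -0.02157175],
       [ 0.30291186,  0.44637924, -0.84201543],
       [-0.43933833, -0.71863562, -0.53902197]]), 't': array([ 590.83899232,  -50.20066143, 1369.91103311])}
top {'fx': 401.29800142529507, 'fy': 401.29800142529507, 'cx': 280.9397762506447, 'cy': 203.05805971964514, 'R': array([[ 0.00364442, -0.99994659, -0.00967134],
       [-0.99842798, -0.00309761, -0.05596403],
       [ 0.05593109,  0.0098601 , -0.99838594]]), 't': array([-112.53610166,  631.63298013, 1088.17549219])}
{'fx': 325.19226210127806, 'fy': 325.19226210127806, 'cx': 277.36881501863485, 'cy': 209.55202081776588, 'mount': array([[ 9.99999354e-01, -8.51684021e-04, -7.52997054e-04,
         2.51364004e-01],
       [ 1.03502768e-03,  9.56053507e-01,  2.93190417e-01,
        -7.47751783e+01],
       [ 4.70199881e-04, -2.93191007e-01,  9.56053771e-01,
        -1.21396185e+02],
       [ 0.00000000e+00,  0.00000000e+00,  0.00000000e+00,
         1.00000000e+00]])}
```

View pics/scene0.png

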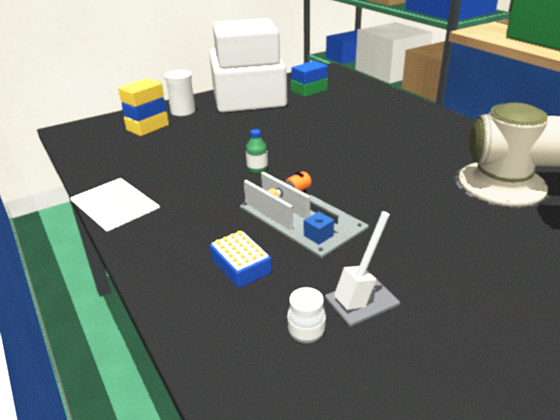

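View pics/top0.png

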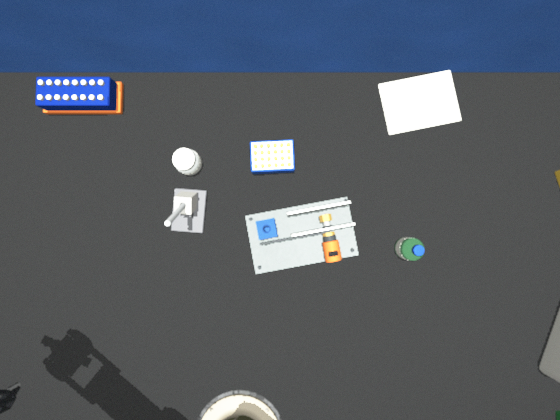

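The scene picture shows the rod (385,215)-(357,290), socket (318,228), bolt (273,192). In the top picture the socket is at (267,229), the bolt at (326,219) and the rod tip at (168,222).

```bash
cat > h.py <<'E'
import numpy as np,cv2
from workcell import bot
from scipy.spatial.transform import Rotation as Ro
def pts(n,d):
    c=bot.camera_model(n); v,u=np.mgrid[:420,:560]
    P=np.stack([(u-c['cx'])/c['fx']*d,(v-c['cy'])/c['fy']*d,d],-1)
    return (P-c['t'])@c['R']
def onplane(n,uv,z):
    c=bot.camera_model(n); uv=np.atleast_2d(uv).astype(float)
    r=np.c_[(uv[:,0]-c['cx'])/c['fx'],(uv[:,1]-c['cy'])/c['fy'],np.ones(len(uv))]@c['R']
    o=-c['R'].T@c['t']; return o+r*((z-o[2])/r[:,2])[:,None]
def wrays(uv,pos,rot):
    "wrist pixels -> origin, world ray directions"
    c=bot.camera_model('wrist'); uv=np.atleast_2d(uv).astype(float)-[c['cx'],c['cy']]
    r=np.hypot(*uv.T); th=r/c['fx']; s=np.sin(th)/np.maximum(r,1e-9)
    d=np.c_[uv*s[:,None],np.cos(th)]; T=Ro.from_euler('xyz',rot,degrees=True).as_matrix()
    return T@c['mount'][:3,3]+pos, d@(T@c['mount'][:3,:3]).T
def wplane(uv,pos,rot,z):
    o,d=wrays(uv,pos,rot); return o+d*((z-o[2])/d[:,2])[:,None]
E
python3 - <<'E'
from h import *
np.set_printoptions(precision=1,suppress=True)
D={n:np.load(n+'0.npz') for n in('top','scene')}
p,d=D['top']['p'],D['top']['d']; P=pts('top',d); hsv=cv2.cvtColor(p,cv2.COLOR_RGB2HSV)
def box(n,u0,u1,v0,v1):
    m=np.zeros((420,560),bool); m[v0:v1,u0:u1]=1; return m
blue=(hsv[...,0]>95)&(hsv[...,0]<125)&(hsv[...,1]>130)&(hsv[...,2]>60)
m=blue&box(0,250,285,212,245); vs,us=np.nonzero(m)
print('socket blue',us.min(),us.max(),vs.min(),vs.max(),'z',np.median(P[m][:,2]),'ctr',P[m&(P[...,2]>50)].mean(0), onplane('top',[us.mean(),vs.mean()],55))
c,_=cv2.findContours(m.astype(np.uint8),cv2.RETR_EXTERNAL,2);r=cv2.minAreaRect(max(c,key=len));print(r,onplane('top',r[0],55))
# foot plate
z=P[...,2]; m=box(0,238,365,190,280)&(d>0)&(p.min(-1)>60)
c,_=cv2.findContours(m.astype(np.uint8),cv2.RETR_EXTERNAL,2);c=max(c,key=cv2.contourArea);r=cv2.minAreaRect(c);print(r);print(onplane('top',cv2.boxPoints(r),10))
# brass, flanges
m=(hsv[...,0]>15)&(hsv[...,0]<32)&(hsv[...,1]>90)&(hsv[...,2]>90)&box(0,310,345,205,245);print('brass',P[m].mean(0),m.sum(),P[m].min(0),P[m].max(0))
m=box(0,280,360,190,245)&(z>70)&(z<85);q=P[m];print('flange pts',len(q))
# holder plate
m=box(0,160,215,180,240)&(p.min(-1)>60)
mm=m&(z<22)
c,_=cv2.findContours(mm.astype(np.uint8),cv2.RETR_EXTERNAL,2);c=max(c,key=cv2.contourArea);r=cv2.minAreaRect(c);print('plate',r);print(onplane('top',cv2.boxPoints(r),12))
# rod from both
for n in D:
    p,d=D[n]['p'],D[n]['d'];P=pts(n,d)
    m=(P[...,2]>100)&(P[...,2]<210)&(d>0)&(np.abs(P[...,0]-600)<200)&(P[...,1]>170)&(P[...,1]<400)
    q=P[m];print(n,len(q))
    for a in range(90,210,15):
        s=q[(q[:,2]>a)&(q[:,2]<a+15)]
        if len(s):print(a,len(s),np.median(s,0))
for s in [(187,160,'jar'),(272,155,'tip'),(411,249,'bottle')]: print(s,pts('top',D['top']['d'])[s[1],s[0]])
E
```

```text
socket blue 257 276 219 238 z 53.11018490576523 ctr [561.9 -72.4  53.7] [[562.  -72.9  55. ]]
((266.6120300292969, 228.61599731445312), (17.709659576416016, 17.97798728942871), 79.69515228271484) [[561.9 -73.   55. ]]
((301.0, 234.5), (89.0, 126.0), 90.0)
[[ 668.4    9.2   10. ]
 [ 669.4 -340.4   10. ]
 [ 424.9 -338.5   10. ]
 [ 423.2    6.8   10. ]]
brass [ 553.7 -235.1   61.8] 95 [ 522.3 -258.9   48.5] [ 601.3 -212.1   73. ]
flange pts 418
plate ((187.0, 209.5), (59.0, 54.0), 90.0)
[[695.6 226.6  12. ]
 [695.9  76.   12. ]
 [532.4  73.9  12. ]
 [531.9 223.3  12. ]]
top 0
scene 0
(187, 160, 'jar') [741.3 136.4  76. ]
(272, 155, 'tip') [760.2 -86.1  46.5]
(411, 249, 'bottle') [ 512.7 -437.5  107.6]
```

```bash
python3 - <<'E'
from h import *
np.set_printoptions(precision=1,suppress=True)
D={n:np.load(n+'0.npz') for n in('top','scene')}
p,d=D['top']['p'],D['top']['d']; P=pts('top',d);z=P[...,2]; g=p.astype(int).min(-1)
print(p[300,300],p[255,290],p[225,195],p[213,172])
def box(u0,u1,v0,v1):
    m=np.zeros((420,560),bool); m[v0:v1,u0:u1]=1; return m
def rect(m,h,s):
    c,_=cv2.findContours(m.astype(np.uint8),cv2.RETR_EXTERNAL,2);c=cv2.convexHull(max(c,key=cv2.contourArea));r=cv2.minAreaRect(c);print(s,r);b=onplane('top',cv2.boxPoints(r),h);print(b,b.mean(0)[:2])
rect(box(235,370,190,282)&(p.astype(int).max(-1)>110)&(z>0),10,'foot')
rect(box(160,215,180,240)&(g>70)&(z<40),12,'holder')
# flanges: line fit
from numpy.linalg import svd
for b in [(285,355,195,222),(285,362,222,245)]:
    q=P[box(*b)&(z>72)&(z<85)]; c=q.mean(0);v=svd(q[:,:2]-c[:2],full_matrices=False)[2][0];print('fl',len(q),c,np.degrees(np.arctan2(v[1],v[0])))
for n in D:
    p,d=D[n]['p'],D[n]['d'];P=pts(n,d)
    m=(P[...,2]>95)&(P[...,2]<215)&(d>0)&(np.hypot(P[...,0]-580,P[...,1]-150)<130)
    q=P[m];print(n,len(q))
    for a in range(90,210,15):
        s=q[(q[:,2]>a)&(q[:,2]<a+15)]
        if len(s):print(a,len(s),np.median(s,0))
E
```

```text
[83 85 85] [236 242 240] [220 222 224] [190 192 192]
foot ((301.99139404296875, 235.85348510742188), (62.7115478515625, 106.95924377441406), 79.50852966308594)
[[ 599.6   -7.3   10. ]
 [ 654.6 -298.5   10. ]
 [ 484.9 -328.8   10. ]
 [ 430.4  -40.2   10. ]] [ 542.4 -168.7]
holder ((187.0, 209.5), (59.0, 54.0), 90.0)
[[695.6 226.6  12. ]
 [695.9  76.   12. ]
 [532.4  73.9  12. ]
 [531.9 223.3  12. ]] [613.9 150. ]
fl 203 [ 616.6 -207.4   76.8] -79.25508684037466
fl 205 [ 559.3 -218.6   76.7] 100.56210172775485
top 143
90 10 [616.7 143.5  98.2]
105 14 [612.1 143.1 113.8]
120 18 [605.4 144.4 127.7]
135 12 [601.1 144.8 142.3]
150 20 [594.6 145.1 156.4]
165 18 [589.3 145.2 171. ]
180 16 [584.3 145.6 189.2]
195 35 [575.1 149.4 199.7]
scene 458
90 38 [617.8 150.6 100.2]
105 57 [613.4 150.9 113. ]
120 57 [608.  151.4 126.9]
135 64 [602.6 151.7 141.9]
150 61 [597.  152.2 156.7]
165 62 [591.1 152.7 172.7]
180 68 [584.9 152.7 187.5]
195 51 [579.8 151.7 201.2]
```

```bash
python3 - <<'E'
import cv2,numpy as np
a=cv2.imread('pics/top0.png')[165:275,150:370];b=cv2.imread('pics/scene0.png')[170:330,230:410]
a=cv2.resize(a,None,fx=3.6,fy=3.6,interpolation=2)
cv2.imwrite('pics/c1.png',a)
E
```

```text
(no output)
```

View pics/c1.png

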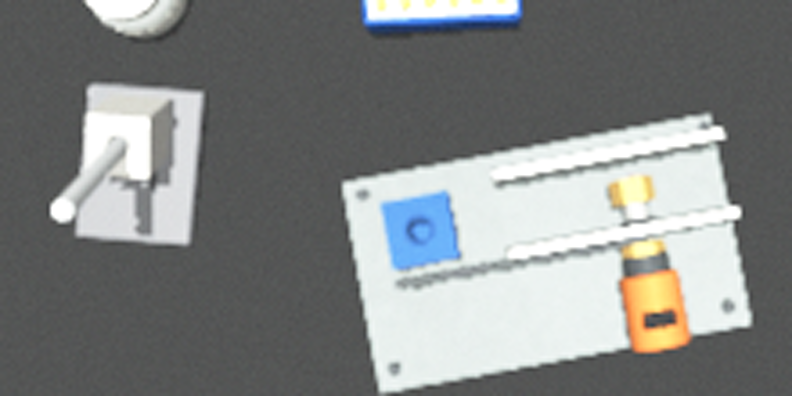

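```bash
cat >> h.py <<'E'
def rot_from(z,x):
    z=np.array(z,float);z/=np.linalg.norm(z);x=np.array(x,float);x-=z*(x@z);x/=np.linalg.norm(x)
    return np.c_[x,np.cross(z,x),z]
def rel(pos,Rt):
    s=bot.state();T=Ro.from_euler('xyz',s['tcp_rot'],degrees=True).as_matrix()
    print('t',round(s['time'],2),'pos',s['tcp_pos'].round(1),'F',s['ft_force'].round(1),'w',round(s['width'],1))
    print('shift',(T.T@(np.array(pos)-s['tcp_pos'])).round(1),'turn',Ro.from_matrix(T.T@Rt).as_rotvec().round(3))
def lean(t,yaw):
    "unit vector up the rod in the holder: lean t deg towards holder -x"
    t,y=np.radians([t,yaw]);return np.array([-np.sin(t)*np.cos(y),-np.sin(t)*np.sin(y),np.cos(t)])
E
python3 - <<'E'
from h import *
a=lean(20.3,-4); print(a); rel(np.array([588.3,149.3,164])+a*110,rot_from(-a,[0.05,1,0]))
E
```

```text
[-0.34609053  0.02420101  0.93788893]
t 0.1 pos [243.4 492.9 252.8] F [-0.6  0.6  0.3] w 85.6
shift [-169.8  426.1  -14.3] turn [-0.351  0.067 -0.403]
```

```bash
python3 -m handwheel '[[1,[-170,426,-14],[-0.351,0.067,-0.403]],[1,[-170,426,-14],[-0.351,0.067,-0.403]],[1,[-170,426,-14],[-0.351,0.067,-0.403]],[1,[-170,426,-14],[-0.351,0.067,-0.403]],[1,[-170,426,-14],[-0.351,0.067,-0.403]],[1,[-170,426,-14],[-0.351,0.067,-0.403]],[1,[-170,426,-14],[-0.351,0.067,-0.403]],[1,[-170,426,-14],[-0.351,0.067,-0.403]]]' 40
python3 -m handwheel '[[1,[0,0,0],[0,0,0]],[1,[0,0,0],[0,0,0]]]'
python3 - <<'E'
from h import *
s=bot.state();p,d=bot.snapshot('wrist');cv2.imwrite('pics/w1.png',p[:,:,::-1]);np.savez('w1.npz',p=p,d=d,pos=s['tcp_pos'],rot=s['tcp_rot'])
a=lean(20.3,-4); rel(np.array([588.3,149.3,164])+a*110,rot_from(-a,[0.05,1,0]))
E
```

```text
time: 1.1
tcp_pos: [551.9, 149.1, 266.8]
tcp_rot: [159.7, 0.3, 86.8]
ft_force: [-0.8, 0.4, 0.8]
width: 85.5
time: 1.35
tcp_pos: [549.6, 152.6, 267.0]
tcp_rot: [159.7, 0.3, 87.0]
ft_force: [0.2, -0.3, -0.0]
width: 85.4
t 1.4 pos [549.5 152.9 267.2] F [ 0.2  0.8 -0.4] w 85.4
shift [-0.9  0.7  0.3] turn [ 0.    -0.002  0.001]
```

View pics/w1.png

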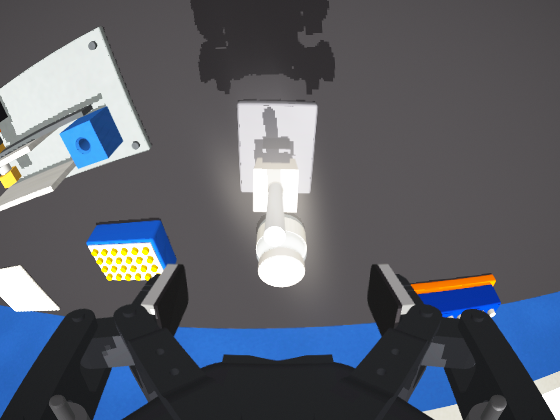

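Wrist view: the rod runs from (272,185) to about (278,230) against the jar lid (280,265), almost exactly on the tool axis between the fingers. I'll check this with the depth.

```bash
python3 - <<'E'
from h import *
np.set_printoptions(precision=1,suppress=True)
w=np.load('w1.npz');d=w['d'];c=bot.camera_model('wrist')
v,u=np.mgrid[:420,:560];x=u-c['cx'];y=v-c['cy'];r=np.hypot(x,y);k=np.tan(r/c['fx'])/np.maximum(r,1e-9)
P=np.stack([x*k*d,y*k*d,d],-1)@c['mount'][:3,:3].T+c['mount'][:3,3]
m=(abs(P[...,0])<25)&(abs(P[...,1])<25)&(d>0)&(P[...,2]>40)&(P[...,2]<195)
for a in range(50,195,15):
    q=P[m&(P[...,2]>a)&(P[...,2]<a+15)]
    if len(q)>3: print(a,len(q),q.mean(0),q.min(0),q.max(0))
E
```

```text
65 452 [-1.9  0.4 71.2] [-8.8 -5.5 68. ] [ 5.1  8.8 79.8]
80 127 [-1.9 -3.7 87.3] [-8.8 -5.4 80.1] [ 4.7  1.1 94.9]
95 112 [ -1.8  -3.4 102.2] [-8.9 -5.1 95.1] [  4.9   1.8 109.8]
110 93 [ -2.1  -3.3 117.6] [ -8.9  -5.  110.4] [  4.4   1.5 125. ]
125 77 [ -1.9  -3.2 132.6] [ -9.1  -5.  125.2] [  4.7   2.1 139.8]
140 66 [ -2.3  -3.1 147.3] [ -9.1  -5.  140.3] [  4.8   2.1 154.9]
155 56 [ -2.   -3.1 162.5] [ -8.6  -4.7 155.2] [  4.2   0.2 170. ]
170 48 [ -2.2  -3.  177.2] [ -9.   -4.6 170.1] [  4.3   1.2 184.8]
185 31 [ -2.1  -2.6 189.7] [ -9.2  -4.5 185.2] [  4.5   2.3 194.8]
```

```bash
python3 -m handwheel '[[1,[-2,2,30],[0,0,0]],[1,[-2,2,60],[0,0,0]],[1,[-2,2,90],[0,0,0]],[1,[-2,2,107],[0,0,0]],[1,[-2,2,107],[0,0,0]],[0,[-2,2,107],[0,0,0]],[0,[-2,2,107],[0,0,0]],[0,[-2,2,107],[0,0,0]]]' 40
python3 -m handwheel '[[0,[0,0,0],[0,0,0]],[0,[0,0,0],[0,0,0]],[0,[0,0,0],[0,0,0]],[0,[0,0,0],[0,0,0]]]' 40
```

```text
time: 2.4
tcp_pos: [589.1, 147.5, 168.4]
tcp_rot: [159.6, 0.3, 87.0]
ft_force: [0.6, 0.1, -0.2]
width: 32.1
time: 2.9
tcp_pos: [589.2, 147.5, 168.0]
tcp_rot: [159.6, 0.3, 87.0]
ft_force: [-2.0, 0.7, 4.6]
width: 12.8
```

```bash
python3 -m handwheel '[[0,[0,0,-4],[0,0,0]],[0,[0,0,-12],[0,0,0]],[0,[0,0,-22],[0,0,0]],[0,[0,0,-34],[0,0,0]],[0,[0,0,-46],[0,0,0]],[0,[0,0,-60],[0,0,0]],[0,[0,0,-75],[0,0,0]],[0,[0,0,-85],[0,0,0]]]' 60
python3 -m handwheel '[[0,[0,0,0],[0,0,0]],[0,[0,0,0],[0,0,0]]]'
python3 - <<'E'
from h import *
np.set_printoptions(precision=1,suppress=True)
s=bot.state();p,d=bot.snapshot('wrist');np.savez('w2.npz',p=p,d=d)
c=bot.camera_model('wrist')
v,u=np.mgrid[:420,:560];x=u-c['cx'];y=v-c['cy'];r=np.hypot(x,y);k=np.tan(r/c['fx'])/np.maximum(r,1e-9)
P=np.stack([x*k*d,y*k*d,d],-1)@c['mount'][:3,:3].T+c['mount'][:3,3]
m=(abs(P[...,0])<20)&(abs(P[...,1])<20)&(d>0)&(P[...,2]>-60)&(P[...,2]<155)
for a in range(-60,155,15):
    q=P[m&(P[...,2]>a)&(P[...,2]<a+15)]
    if len(q)>3: print(a,len(q),q.mean(0),q.min(0),q.max(0))
# placing pose: vertical, 70 mm above seated; grasp z seated ~155
f=np.radians(10.6)
rel([561,-73.3,158+75],rot_from([0,0,-1],[-np.sin(f),np.cos(f),0]))
E
```

```text
time: 3.9
tcp_pos: [559.4, 149.5, 248.6]
tcp_rot: [159.6, 0.3, 87.0]
ft_force: [-0.9, 0.5, -2.1]
width: 12.9
time: 4.15
tcp_pos: [559.5, 149.4, 246.9]
tcp_rot: [159.7, 0.3, 87.0]
ft_force: [-0.5, -0.3, -0.9]
width: 12.4
-60 4093 [  0.2 -15.1 -53.7] [-19.6 -18.2 -60. ] [ 20.   -4.8 -45. ]
-45 2690 [  0.2  -7.2 -35.7] [-19.9 -16.9 -45. ] [ 19.9   9.4 -30. ]
-30 2683 [  0.2  -7.9 -23.1] [-20.  -14.1 -30. ] [ 20.   12.6 -15. ]
-15 1541 [-0.  -8.3 -7.3] [-19.8 -11.8 -15. ] [19.8  2.9 -0. ]
0 1300 [ 0.2 -8.1  6.9] [-19.6 -11.6   0. ] [19.8 -3.7 15. ]
15 412 [ 0.2 -7.3 20.8] [-12.7 -11.1  15. ] [13.2 -2.7 29.9]
30 270 [ 0.2 -6.2 37.1] [-6.7 -7.9 30.1] [ 7.1 -1.1 45. ]
45 218 [ 0.2 -6.1 52.3] [-6.8 -8.1 45. ] [ 7.1 -0.7 60. ]
60 168 [ 0.2 -6.  67.4] [-6.8 -7.8 60. ] [ 7.1 -0.6 75. ]
75 137 [ 0.2 -5.9 82.2] [-6.8 -7.8 75.1] [ 7.1 -0.5 89.9]
90 114 [ 0.1 -5.8 97.1] [-6.8 -7.7 90. ] [  7.   -0.8 105. ]
105 95 [  0.3  -5.7 112.1] [ -6.5  -7.4 105. ] [  7.1  -0.  119.9]
120 82 [  0.   -5.6 127.2] [ -6.8  -7.5 120. ] [  7.   -0.4 134.2]
135 35 [  0.4  -5.7 138.4] [ -6.1  -7.2 135.4] [  7.1  -0.2 143.6]
t 4.2 pos [559.5 149.4 246.8] F [-0.1 -0.8 -0.5] w 12.6
shift [-222.2    7.1   18.6] turn [ 0.4  0.  -0.2]
```

```bash
python3 -m handwheel '[[0,[-50,7,-10],[0.1,0,-0.05]],[0,[-105,5,-10],[0.2,0,-0.1]],[0,[-160,2,-10],[0.3,0,-0.15]],[0,[-200,0,-6],[0.4,0,-0.2]],[0,[-222,-1,-3],[0.4,0,-0.2]],[0,[-222,-1,-3],[0.4,0,-0.2]],[0,[-222,-1,-3],[0.4,0,-0.2]],[0,[-222,-1,-3],[0.4,0,-0.2]]]'
python3 - <<'E'
from h import *
f=np.radians(10.6)
rel([561.5,-73.3,233],rot_from([0,0,-1],[-np.sin(f),np.cos(f),0]))
s=bot.state();p,d=bot.snapshot('wrist');cv2.imwrite('pics/w3.png',p[:,:,::-1]);np.savez('w3.npz',p=p,d=d,pos=s['tcp_pos'],rot=s['tcp_rot'])
E
```

```text
time: 5.2
tcp_pos: [546.0, -71.2, 251.2]
tcp_rot: [-177.1, 2.0, 98.3]
ft_force: [0.2, -1.0, -1.6]
width: 12.6
t 5.2 pos [546.  -71.2 251.2] F [ 0.2 -1.  -1.6] w 12.6
shift [-3.7 15.9 17.6] turn [-0.051  0.034 -0.041]
```

View pics/w3.png

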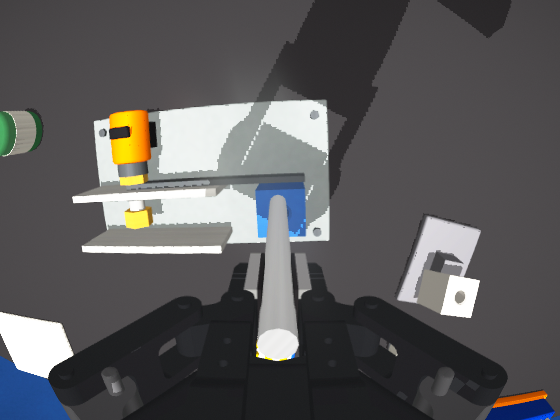

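Wrist view: rod tip at (278,200) is over the blue block (256-306,182-238). The bolt is at (138,215) between the flanges. Now I correct the pose and measure the block against the rod.

```bash
cat >> h.py <<'E'
def wtool(d):
    c=bot.camera_model('wrist');v,u=np.mgrid[:420,:560];x=u-c['cx'];y=v-c['cy'];r=np.hypot(x,y);k=np.tan(r/c['fx'])/np.maximum(r,1e-9)
    return np.stack([x*k*d,y*k*d,d],-1)@c['mount'][:3,:3].T+c['mount'][:3,3]
def wview(name):
    s=bot.state();p,d=bot.snapshot('wrist');cv2.imwrite(f'pics/{name}.png',p[:,:,::-1]);np.savez(name+'.npz',p=p,d=d,pos=s['tcp_pos'],rot=s['tcp_rot'])
    T=Ro.from_euler('xyz',s['tcp_rot'],degrees=True).as_matrix();P=wtool(d);return s,p,d,P,P@T.T+s['tcp_pos']
def block(p,d,P,W):
    h=cv2.cvtColor(p,cv2.COLOR_RGB2HSV);m=(h[...,0]>95)&(h[...,0]<128)&(h[...,1]>110)&(d>0)&(abs(W[...,2]-55)<5)&(np.hypot(W[...,0]-561,W[...,1]+73)<45)
    q=W[m];r=cv2.minAreaRect(q[:,:2].astype(np.float32));print('block',m.sum(),'z',np.median(q[:,2]).round(1),r,np.percentile(q,[1,99],0).round(1).tolist())
    t=(abs(P[...,0])<12)&(abs(P[...,1])<14)&(P[...,2]>40)&(P[...,2]<150)&(d>0)
    for a in (60,80,100,120,135):
        q=P[t&(P[...,2]>a)&(P[...,2]<a+10)]
        if len(q)>5:print('rod',a,len(q),(q[:,0].min()+q[:,0].max())/2,q[:,1].min()+7)
E
python3 -m handwheel '[[0,[-4,16,18],[-0.051,0.034,-0.041]],[0,[-4,16,30],[-0.051,0.034,-0.041]],[0,[-4,16,36],[-0.051,0.034,-0.041]],[0,[-4,16,36],[-0.051,0.034,-0.041]],[0,[-4,16,36],[-0.051,0.034,-0.041]]]'
python3 - <<'E'
from h import *
w=np.load('w3.npz');T=Ro.from_euler('xyz',w['rot'],degrees=True).as_matrix();P=wtool(w['d']);block(w['p'],w['d'],P,P@T.T+w['pos'])
f=np.radians(10.6)
rel([561.5,-73.3,212],rot_from([0,0,-1],[-np.sin(f),np.cos(f),0]))
s,p,d,P,W=wview('w4');block(p,d,P,W)
E
```

```text
time: 5.88
tcp_pos: [560.9, -75.2, 215.0]
tcp_rot: [180.0, 0.1, 100.6]
ft_force: [-0.3, -0.9, -0.8]
width: 12.8
block 1555 z 55.8 ((562.6263427734375, -72.48439025878906), (50.776390075683594, 49.88703918457031), 10.418136596679688) [[535.2, -99.2, 51.5], [589.0, -46.2, 57.4]]
rod 60 117 0.15910858278375128 -0.9406378906096933
rod 80 86 0.41469738996579464 -0.8325072637578614
rod 100 70 0.2086718074180407 -0.5335669107281404
rod 120 57 0.11215225400158291 -0.5809250068043639
rod 135 35 0.5100651806827887 -0.27746614599685415
t 5.88 pos [560.9 -75.2 215. ] F [-0.3 -0.9 -0.8] w 12.8
shift [1.8 1.  3. ] turn [ 0.     0.001 -0.001]
block 2424 z 55.7 ((562.43408203125, -72.43561553955078), (50.59819793701172, 49.99512481689453), 10.84386920928955) [[535.0, -99.4, 50.9], [589.0, -46.3, 57.3]]
rod 60 117 0.18922301660081464 -1.150704692100959
rod 80 86 0.39912931203489466 -0.7772258027900705
rod 100 71 0.20176441995471173 -0.6138736804328886
rod 120 55 0.11879350272573541 -0.4908742137907183
rod 135 37 0.5360071490273883 -0.4383252105899942
```

```bash
python3 -c "
import cv2
a=cv2.imread('pics/w4.png')[100:300,180:380];cv2.imwrite('pics/c4.png',cv2.resize(a,None,fx=3,fy=3,interpolation=2))"
```

```text
(no output)
```

View pics/c4.png

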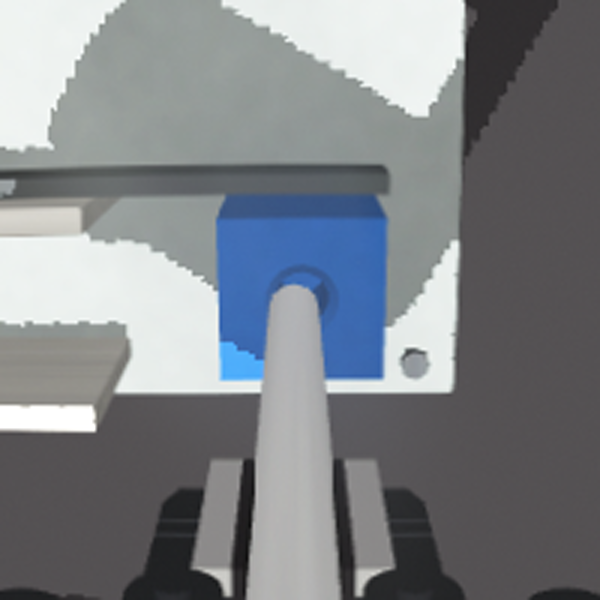

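```bash
python3 -m handwheel '[[0,[2.2,2.4,0],[0,0,0]],[0,[2.2,2.4,0],[0,0,0]],[0,[2.2,2.4,0],[0,0,0]],[0,[2.2,2.4,0],[0,0,0]]]'
python3 - <<'E'
from h import *
f=np.radians(10.6)
s,p,d,P,W=wview('w5');block(p,d,P,W)
rel([562.9,-72.6,200],rot_from([0,0,-1],[-np.sin(f),np.cos(f),0]))
E
```

```text
time: 6.42
tcp_pos: [562.8, -72.8, 214.4]
tcp_rot: [-180.0, 0.0, 100.5]
ft_force: [-0.6, -0.0, 0.1]
width: 12.2
block 2438 z 55.8 ((562.0939331054688, -72.54866790771484), (49.9986572265625, 50.01112747192383), 10.751696586608887) [[535.2, -99.1, 52.2], [588.4, -46.6, 57.4]]
rod 60 116 0.1813791895996988 -1.067907012572391
rod 80 90 0.4035848040880916 -0.8267579392331328
rod 100 69 0.18764541132353507 -0.8819800055867262
rod 120 54 0.09975280932855002 -0.4394716331142945
rod 135 36 0.5082013474239204 -0.4946854099338651
t 6.47 pos [562.7 -72.8 214.4] F [ 0.4 -0.2 -1.2] w 12.4
shift [ 0.2  0.2 14.4] turn [-0.     0.    -0.001]
```

```bash
python3 -m handwheel '[[0,[0,0,8],[0,0,0]],[0,[0,0,16],[0,0,0]],[0,[0,0,22],[0,0,0]],[0,[0,0,27],[0,0,0]],[0,[0,0,32],[0,0,0]],[0,[0,0,36],[0,0,0]],[0,[0,0,36],[0,0,0]]]'
```

```text
time: 7.35
tcp_pos: [562.7, -72.8, 178.2]
tcp_rot: [-180.0, 0.0, 100.5]
ft_force: [0.0, 0.3, -1.2]
width: 12.4
```

In the hole by 20 mm with no contact force. I'll go on down to contact.

```bash
python3 -m handwheel '[[0,[0,0,5],[0,0,0]],[0,[0,0,10],[0,0,0]],[0,[0,0,15],[0,0,0]],[0,[0,0,18],[0,0,0]],[0,[0,0,20],[0,0,0]],[0,[0,0,21],[0,0,0]],[0,[0,0,21],[0,0,0]]]'
```

```text
time: 8.22
tcp_pos: [563.3, -72.8, 159.2]
tcp_rot: [179.9, 0.1, 100.6]
ft_force: [-1.8, 0.6, 10.7]
width: 12.5
```

```bash
python3 -m handwheel '[[0,[0,0,1],[0,0,0]],[0,[0,0,1],[0,0,0]],[0.4,[0,0,0],[0,0,0]],[0.4,[0,0,0],[0,0,0]],[0.4,[0,0,0],[0,0,0]],[0.4,[0,0,0],[0,0,0]],[0.4,[0,0,0],[0,0,0]]]'
python3 -m handwheel '[[0.4,[0,0,-20],[0,0,0]],[0.4,[0,0,-50],[0,0,0]],[0.4,[0,0,-80],[0,0,0]],[0.4,[0,0,-100],[0,0,0]],[0.4,[0,0,-100],[0,0,0]],[0.4,[0,0,-100],[0,0,0]]]'
python3 - <<'E'
from h import *
np.set_printoptions(precision=1,suppress=True)
s,p,d,P,W=wview('w6');print(s['tcp_pos'],s['width'])
for n in('wrist','scene','top'):
    if n!='wrist': p,d=bot.snapshot(n);W=pts(n,d);np.savez(n+'6.npz',p=p,d=d)
    m=(np.hypot(W[...,0]-562,W[...,1]+73)<25)&(d>0)&(W[...,2]>60)&(W[...,2]<215)
    for a in (70,100,130,160,190):
        q=W[m&(W[...,2]>a)&(W[...,2]<a+15)]
        if len(q): print(n,a,len(q),np.median(q,0),q.max(0)[2])
E
```

```text
time: 9.1
tcp_pos: [562.7, -72.8, 157.3]
tcp_rot: [-180.0, 0.0, 100.5]
ft_force: [-0.1, 0.2, 0.2]
width: 34.0
time: 9.85
tcp_pos: [562.4, -72.7, 256.3]
tcp_rot: [-179.9, -0.0, 100.5]
ft_force: [-0.5, 0.3, 0.7]
width: 34.5
[562.4 -72.7 256.3] 34.522720714656344
wrist 70 46 [556.3 -74.2  77.4] 84.37098301649058
wrist 100 65 [556.4 -74.1 108.1] 114.78762621374432
wrist 130 94 [556.4 -73.4 137.8] 144.79003459657523
wrist 160 134 [556.6 -73.4 167.8] 174.97138306479957
wrist 190 452 [561.5 -72.8 195.7] 197.56181225680388
scene 70 32 [564.7 -67.4  77.4] 84.52300160710719
scene 100 37 [564.9 -67.2 107.6] 114.99652408420332
scene 130 35 [565.8 -67.6 137.4] 144.37292886932272
scene 160 37 [566.1 -67.8 167.7] 174.8186331896303
scene 190 37 [563.5 -68.8 195. ] 198.47941105477662
```

Rod stands seated: top at 195.7 and sides vertical. Now over to the bolt.

```bash
python3 -m handwheel '[[0.8,[-55,0,0],[0,0,0]],[0.8,[-110,0,0],[0,0,0]],[0.8,[-150,0,20],[0,0,0]],[0.8,[-160,0,40],[0,0,0]],[0.8,[-160,0,60],[0,0,0]],[0.8,[-160,0,60],[0,0,0]],[0.8,[-160,0,60],[0,0,0]]]'
python3 - <<'E'
from h import *
np.set_printoptions(precision=1,suppress=True)
s,p,d,P,W=wview('w7');print(s['tcp_pos'],s['tcp_rot'])
h=cv2.cvtColor(p,cv2.COLOR_RGB2HSV)
m=(h[...,0]>15)&(h[...,0]<35)&(h[...,1]>90)&(h[...,2]>70)&(d>0)&(abs(P[...,0])<35)&(abs(P[...,1])<30)
q=P[m];print('brass',len(q),np.percentile(q,[1,50,99],0),'world top z',W[m][:,2].max())
for sgn,(a,b) in {'back':(20,45),'front':(-45,-20)}.items():
    m=(d>0)&(abs(W[...,2]-78)<4)&(P[...,1]>a)&(P[...,1]<b)&(abs(P[...,0])<80)
    if m.any(): print(sgn,m.sum(),np.percentile(P[m],[1,50,99],0))
f=np.radians(10.7)
rel([591.9,-229.7,140],rot_from([0,0,-1],[-np.sin(f),np.cos(f),0]))
E
```

```text
time: 10.88
tcp_pos: [592.3, -230.0, 198.2]
tcp_rot: [180.0, 0.1, 100.6]
ft_force: [0.1, -0.4, -0.7]
width: 68.0
[ 592.3 -230.   198.2] [180.    0.1 100.6]
brass 891 [[-15.6  -9.1 132. ]
 [  0.5  -1.  134.4]
 [ 16.    9.2 158.2]] world top z 254.2974196591308
back 1933 [[-67.6  24.7 117.8]
 [  5.4  28.1 119.6]
 [ 78.2  32.9 123.9]]
front 2117 [[-67.6 -33.2 117.9]
 [  2.8 -29.4 119.5]
 [ 78.1 -24.7 123.1]]
t 10.93 pos [ 592.4 -230.   198.5] F [0.9 0.3 0.6] w 68.5
shift [ 0.5 -0.4 58.5] turn [ 0.  0. -0.]
```

View pics/w7.png

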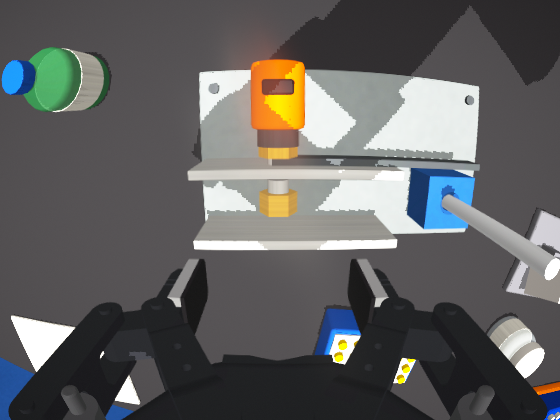

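Wrist view: bolt head (278,203) centred between the flanges (rows 170 and 220), measured within 0.3 mm of the tool axis. I descend with the jaws open.

```bash
python3 -m handwheel '[[0.8,[0,0,25],[0,0,0]],[0.8,[0,0,50],[0,0,0]],[0.8,[0,0,75],[0,0,0]],[0.8,[0,0,95],[0,0,0]],[0.8,[0,0,110],[0,0,0]],[0.8,[0,0,120],[0,0,0]],[0.8,[0,0,120],[0,0,0]]]'

```

```text
time: 11.8
tcp_pos: [592.0, -230.0, 77.3]
tcp_rot: [-180.0, 0.0, 100.6]
ft_force: [0.3, -0.2, 0.7]
width: 68.1
```

```bash
python3 -m handwheel '[[0.8,[0,0,10],[0,0,0]],[0.8,[0,0,18],[0,0,0]],[0.8,[0,0,24],[0,0,0]],[0.8,[0,0,25],[0,0,0]],[0.8,[0,0,25],[0,0,0]]]'
python3 -m handwheel '[[0,[0,0,0],[0,0,0]],[0,[0,0,0],[0,0,0]],[0,[0,0,0],[0,0,0]],[0,[0,0,0],[0,0,0]],[0,[0,0,0],[0,0,0]],[0,[0,0,0],[0,0,0]],[0,[0,0,0],[0,0,0]],[0,[0,0,0],[0,0,0]]]' 60
python3 -m handwheel '[[0,[0,0,0],[0,0,0]],[0,[0,0,0],[0,0,0]],[0,[0,0,0],[0,0,0]],[0,[0,0,0],[0,0,0]],[0,[0,0,0],[0,0,0]],[0,[0,0,0],[0,0,0]],[0,[0,0,0],[0,0,0]],[0,[0,0,0],[0,0,0]]]' 80
```

```text
time: 12.42
tcp_pos: [592.1, -230.2, 52.6]
tcp_rot: [-180.0, 0.0, 100.5]
ft_force: [0.2, 0.2, 0.2]
width: 68.2
time: 13.42
tcp_pos: [592.0, -229.8, 52.9]
tcp_rot: [-180.0, 0.0, 100.6]
ft_force: [-1.6, 3.0, 5.2]
width: 27.3
time: 14.42
tcp_pos: [592.0, -229.8, 53.0]
tcp_rot: [180.0, 0.0, 100.6]
ft_force: [-1.2, 3.3, 7.0]
width: 26.8
```

```bash
python3 - <<'E'
from h import *
wview('w8')
E
for i in 1 2; do python3 -m handwheel '[[0,[0,0,0],[0,0,0]],[0,[0,0,0],[0,0,0]],[0,[0,0,0],[0,0,0]],[0,[0,0,0],[0,0,0]],[0,[0,0,0],[0,0,0]],[0,[0,0,0],[0,0,0]],[0,[0,0,0],[0,0,0]],[0,[0,0,0],[0,0,0]]]'; done
python3 - <<'E'
from h import *
np.set_printoptions(precision=1,suppress=True)
s,p,d,P,W=wview('w9');a=np.load('w8.npz')['p'].astype(int)
h=cv2.cvtColor(p,cv2.COLOR_RGB2HSV)
m=(h[...,0]>12)&(h[...,0]<35)&(h[...,1]>90)&(abs(P[...,0])<40)&(abs(P[...,1])<90)
df=abs(a-p.astype(int)).max(-1);print('brass px',m.sum(),'diff mean',df[m].mean(),'>30:',(df[m]>30).sum(),'all>30',(df>30).sum(), 'wrist torque',s['wrist_torque'])
cv2.imwrite('pics/c9.png',cv2.resize(np.hstack([x[60:330,150:400] for x in (a.astype(np.uint8)[:,:,::-1],p[:,:,::-1])]),None,fx=1.5,fy=1.5))
for n in('scene','top'):
    q,dd=bot.snapshot(n);cv2.imwrite(f'pics/{n}9.png',q[:,:,::-1]);W=pts(n,dd)
    o=np.load(n+'0.npz');
    for nm,(x,y) in dict(jar=(741,136),tip=(760,-86),bottle=(510,-437)).items():
        f=lambda V,D:V[(D>0)&(np.hypot(V[...,0]-x,V[...,1]-y)<75)&(V[...,2]>25)]
        A=f(pts(n,o['d']),o['d']);B=f(W,dd);print(n,nm,len(A),A.mean(0),len(B),B.mean(0))
    m=(np.hypot(W[...,0]-562,W[...,1]+73)<25)&(dd>0)&(W[...,2]>65)&(W[...,2]<215);print('rod',n,m.sum(),np.median(W[m],0) if m.any() else '',W[m].max(0) if m.any() else '')
E
```

```text
time: 15.48
tcp_pos: [592.0, -229.8, 53.0]
tcp_rot: [180.0, 0.0, 100.6]
ft_force: [-1.4, 3.4, 5.1]
width: 26.8
time: 16.48
tcp_pos: [592.0, -229.8, 53.0]
tcp_rot: [-180.0, 0.0, 100.6]
ft_force: [-1.3, 2.8, 6.0]
width: 27.1
brass px 13449 diff mean 0.6963342999479515 >30: 0 all>30 0 wrist torque [0.7 0.3 0.1]
scene jar 1481 [753.1 158.8  63.6] 1481 [753.1 158.9  63.8]
scene tip 1786 [766.5 -70.4  46.4] 1776 [766.5 -70.8  46.4]
scene bottle 613 [ 519.1 -437.    71.2] 204 [ 533.  -445.9   72.6]
rod scene 328 [565.2 -67.7 137.5] [570.9 -63.1 198. ]
top jar 583 [739.8 141.6  69.6] 583 [739.8 141.6  69.3]
top tip 1392 [757.  -84.5  46.6] 1396 [756.9 -84.4  46.5]
top bottle 527 [ 511.5 -441.1   83.4] 527 [ 511.5 -441.    83.3]
rod top 39 [561.6 -73.3 192.4] [566.7 -66.3 196.3]
```

View pics/c9.png

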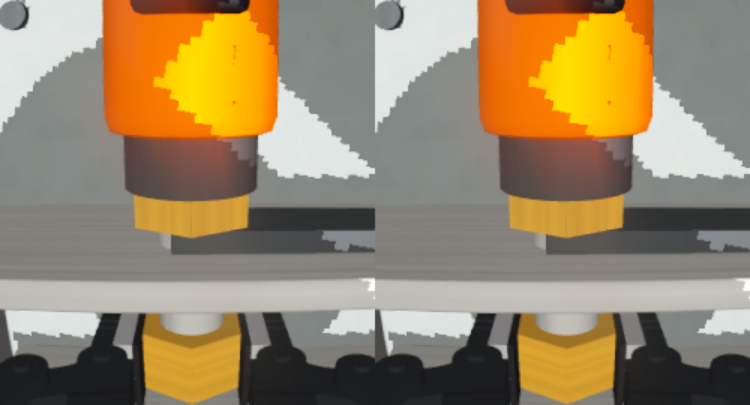

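View pics/scene9.png

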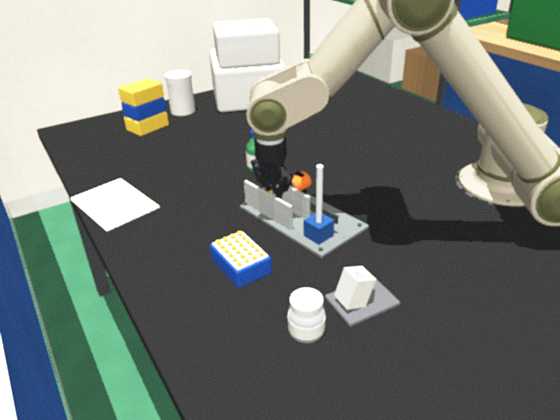

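The crops, taken 2 s apart, are identical: the hex head is flat between both pads and standing still. The scene picture shows the rod upright in the socket at (319,195), and the bystanders have not moved.

```bash
python3 -c "
from workcell import bot
print(bot.hand_in(), bot.state()['width'])"
```

```text
the job is handed in; nothing more can be done
the job is handed in; nothing more can be done
```

The job is done and handed in at about 16.6 s of the 51 s allowed. The rod stands released in the blue socket, and the gripper is holding the bolt head still at 80 N.

- **Rod:** I drew it out of the holder along its lean, turned it upright and lowered it into the socket until it touched the bottom at about 11 N. After letting go, its top measured 195.7 mm above the bench; fully seated is 195 mm. It was vertical, and still so at the last look.
- **Bolt:** With the jaws on the head, the measured opening is about 27 mm against 28 mm across the flats. The gripper read about 1.4 mm low on the rod too. Wrist pictures 2 s apart show no change at the head or the driver. The wrist force was about 7 N.
- **Bystanders:** The bottle, tip box and jar are unmoved to within about 0.5 mm. In the scene camera the bottle's measured centre shifted, but only because the arm now hides most of it. The top camera shows it in place.

No other check failed or disagreed.

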